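# Open the double-door supply cupboard for restocking

### The job

Open both doors of the small blue-fronted cupboard on the counter wide for restocking, each swung out by about 60 degrees or more. The left (active) door comes first: its black guard covers the red tab of the flush bolt that holds the right (passive) door; once the left door is wide open, press the red tab all the way down, then swing the right door open. Leave the coffee cup and the sweet bar on the counter where they are, and let go of everything.

Things in the scene. Friction and masses are not known exactly. Their poses are not given: they have to be found in the camera images.
- cupboard: Grey cupboard fixed to the counter, 130 deep x 284 wide x 178 mm high, two blue doors on its front. Origin at the centre of its underside; its front faces its own -x, its left side (seen from the front, as the robot sees it) is its own +y, z up. Doors stand flush with the front plane (65 mm in front of the origin), from 26 to 163 mm above the counter, under the 14 mm top panel. Each door is 126 mm wide. A can and a tub stand inside and need not be touched.
- active_door (a joint): Angle of the left (active) door, rad: 0 shut, grows as it swings out towards the robot, stop at 1.6. Starts shut or up to 0.05 ajar, no latch; stiff hinge (about 0.1 N m) that stays where it is left. On its free edge it carries a black guard box, 54 mm wide (from 104 to 158 mm from the hinge, so it overlaps the right door), 45 mm deep off the front plane, 101 to 173 mm above the counter, which hides the bolt tab from above and from the front.
- active_pull (a point): Point on the steel pull post of the left door, on its axis, 20 mm below its top end, 150 mm above the counter. The post is an upright round bar, 14 mm thick, 85 to 170 mm above the counter, its axis 38 mm in front of the door face and 55 mm along the door from the hinge (two thin standoffs at 98 and 132 mm height). Moves with the door. It can be pinched from above, fingers to either side along the door.
- active_hinge (a point): Point on the vertical hinge axis of the left door (left edge, on the front plane), 150 mm above the counter.
- bolt (a joint): Slide of the flush bolt, m: 0 up (bolted; its pin stands about 11 mm up in the top panel), 0.018 fully down (released). Moves down when the red tab is pressed down; takes about 3 N and stays where it is left. While the pin is up the right door cannot open.
- bolt_tab (a point): Middle of the upper face of the red bolt tab, 156 mm above the counter when up, 138 mm when pressed down. The tab is 20 mm wide, 10 mm thick and sticks out from 3 to 37 mm in front of the right door's face (this point: 22 mm out), 13 mm from that door's free edge. Reachable from above only when the left door is open.
- passive_door (a joint): Angle of the right (passive) door, rad: 0 shut, grows as it swings out towards the robot (the other way round from the left door), stop at 1.6. Same stiff hinge.
- passive_pull (a point): Point on the steel pull post of the right door, on its axis, 150 mm above the counter; same post as on the left door, mirrored.
- passive_hinge (a point): Point on the vertical hinge axis of the right door (right edge, on the front plane), 150 mm above the counter.
- cup_mid (a point): Middle of a black paper coffee cup with lid, 86 mm wide, 106 mm high, standing on the counter to the right; z axis up. Leave alone.
- bar_mid (a point): Middle of a wrapped sweet bar, 43 x 147 x 12 mm, lying flat in front of the cupboard; the doors pass 14 mm above it. Leave alone.

How it is judged (in metres and radians):
On the way, in this order (a step that is already met when the one before it is completed fails the run):
1. the left door is open by at least 0.95 rad while the right door is still bolted and shut (value of joint active_door above 0.95 rad and value of joint bolt below 0.006 m and value of joint passive_door below 0.06 rad), for 0.2 s.
2. the bolt is pressed down by at least 15 mm with the right door still shut (value of joint bolt above 0.015 m and value of joint passive_door below 0.06 rad), for 0.2 s.
3. the right door is open by at least 0.95 rad (value of joint passive_door above 0.95 rad), for 0.2 s.
At the end, for the whole second after the job is handed in: Both doors stand open by at least 0.95 rad (54 degrees) and at rest, and the bolt is still down by at least 13 mm (value of joint each of active_door, passive_door above 0.95 rad and value of joint bolt above 0.013 m and velocity of joint active_door between -0.05 and 0.05 rad/s and velocity of joint passive_door between -0.05 and 0.05 rad/s); the robot touches nothing.
It fails at once if the cup is moved by more than 30 mm or tipped (distance of cup_mid from where it was at the start of the episode above 0.03 m or angle between cup_mid's own z axis and vertical above 0.4 rad).
It fails at once if the sweet bar is moved by more than 30 mm (distance of bar_mid from where it was at the start of the episode above 0.03 m).
It also fails if it takes over 54 s, if anything falls off the work surface, if the arm or the gripper's body presses on something with over 40 N, if the wrist force passes 120 N, or if a joint passes its speed limit or range.

### The arm

A 6-joint arm with a two-finger parallel gripper is mounted at the origin on a cart in front of the work surface, level with it; the furniture and walls round the work are solid. World frame = base frame: x ahead of the robot, y to its left, z up, the work surface at z = 0. Lengths are in mm, angles in rad, forces in N, time in s.
With the tool pointing down it reaches from about 250 to 775 mm from the base axis. Payload 4 kg.
Tool frame: the origin (TCP) lies midway between the tips of the shut fingers; the grasp point (between the pads) lies 19 mm behind it; z points along the fingers, y is the line along which they close (so a half turn about z gives the same grasp; the last joint's range is limited). The gripper opens to 85 mm and grips with 20 to 120 N. Pads are 22 mm wide; open, the fingers measure 114 mm over their backs; the gripper's body (76 mm by 85 mm) begins 54 mm behind the grasp point. The pads swing forward as they close: fully open they stand 13 mm farther back than shut.
Start: joints at [-1.283, 0.087, 1.371, -0, 1.684, -0.103], TCP at [209.509, -508.551, 231.341] pointing down, gripper open.
Joint ranges: [-3.1, 3.1], [-0.76, 2.03], [0.27, 2.55], [-1.08, 4.22], [0.17, 2.65], [-2.57, 2.57]. Speed limits (rad/s): [2.79, 2.79, 3.14, 3.14, 3.14, 3.14].

### API

Orientations are given as a unit quaternion [x, y, z, w].
In Python, from station import * gives the robot as it stands.
- The arm moves only by the tool send_rows, never from a script. Its argument "series" is a list of rows, each a list of 3 entries, a list of its own where there are three numbers: the shift along the world's x, y, z in cm, then the turn, a rotation vector about the world's x, y, z in rad, then the closure in counts, from 0 (fully open) to 255 (shut). In form: [[[dx, dy, dz], [ax, ay, az], grip], ...]. A call has exactly 5 rows; each row shifts and turns the commanded pose from where the row before left it; what a row does not reach is not made up. A row lasts 1/12 s, in which the tool goes at most 41.7 mm and 7.16 degrees, less where a joint would pass 70% of its speed; a pose out of reach is approached as far as the arm can. A call with a gripper value outside its range is refused whole. The fingers move at their own pace and stop on an object; "squeeze" is the grip in N (left out, the last holds). Time passes only in rows, so rows that do not move let the fingers close, or fill a call up. It gives the time, the measured TCP pose, the force, the opening and the grip force at its end, in the units of the state.
- get_obs(): the state, without advancing time (a new reading comes with each control period).
- capture(name): name is "scene" or "side" or "wrist"; returns the picture (384x512x3 uint8, red, green, blue); there is no depth.
- calibration(name): a dict with "mtx" (3x3 intrinsics, pixels), "k1" (the pictures are not rectified: a ray, as slopes to the right and down, at radius r is drawn at 1 + k1 r^2 times it, then the intrinsics apply), "origin" and "rotation" of the camera in the world. Camera axes: x right, y up, looking along -z (the intrinsics and any distortion apply to the point x, -y, -z); pixel columns grow to the right and rows downward; lengths in mm; the calibration is good to about 2 mm. A picture is of the moment at which its call begins: read the wrist's pose just before it. calibration takes no time and is no camera call; for the wrist camera it gives the pose at the moment of the call.
- sign_off(): hands the job in; it is judged then, once.
The state is a dict: "time": time; "joint_pos": joint angles; "qvel": joint speeds; "joint_torque": joint torques, N m; "position": TCP position; "orientation": TCP orientation; "ft_force": force on the tool from outside, world axes, zero at the start; "ft_torque": the same for the moment, N m; "opening": finger opening in mm; "grip_force": force on a finger pad.
Only numpy, scipy, OpenCV 4.12 (cv2) and the standard library are available. Lean on these libraries where they do the work, as an engineer would, in place of code of your own. Each camera call takes 0.05 s, during which the arm holds its last target. There are 200 camera calls.

## Working session

There is one attempt and no reset: what is moved stays moved. The work goes in short steps, Python scripts to look and compute and a tool call to move; the robot and the scene stay as the last step left them, time stands still between calls to the robot, and variables do not carry over. Pictures are saved under pics/ and viewed, at most 10 in all, crops included, and the job is handed in when it is done.

Besides the shell and the picture viewer there is one more tool, called after ">>>" by a JSON object that holds its "api" and its "payload", one argument or row to a line. send_rows: Moves the arm, as the interface text tells. Its arguments: {"type":"object","properties":{"series":{"type":"array"},"squeeze":{"type":"number"}},"required":["series"]}

```bash
mkdir -p pics
python3 - <<'E'
from station import *
import cv2
o=get_obs();print(o)
for n in("scene","side"):
    c=calibration(n);print(n,c)
    cv2.imwrite(f"pics/{n}0.png",capture(n)[:,:,::-1])
E
```

```text
{'time': 0.0, 'joint_pos': array([-1.28309600e+00,  8.79572689e-02,  1.37228014e+00,  4.31713312e-07,
        1.68358128e+00, -1.03127423e-01]), 'qvel': array([-0.0008922 ,  0.00069573,  0.00106259, -0.00068275,  0.00085441,
       -0.00073224]), 'joint_torque': array([ 3.10690166e-04, -3.51869738e+01, -3.13268995e+01,  9.25019634e-06,
        1.08751797e-02, -1.32370437e-05]), 'position': array([ 209.36414072, -508.05292042,  230.12474448]), 'orientation': array([ 9.80966778e-01,  1.94172455e-01, -1.02357085e-04, -1.10830082e-03]), 'ft_force': array([-0.83790061, -0.1942858 ,  0.51485315]), 'ft_torque': array([0.01498253, 0.00377654, 0.02060599]), 'grip_force': 0.0, 'opening': 85.11531157304867}
scene {'mtx': array([[444.14548774,   0.        , 244.38730419],
       [  0.        , 444.14548774, 196.93787697],
       [  0.        ,   0.        ,   1.        ]]), 'k1': 0.017083529842289252, 'origin': array([489.01570051, 492.09870545, 687.78180485]), 'rotation': array([ 8.79687374e-05,  4.63770988e-01,  8.85936445e-01, -5.75142420e-03])}
side {'mtx': array([[384.51804663,   0.        , 260.11103628],
       [  0.        , 384.51804663, 190.68564522],
       [  0.        ,   0.        ,   1.        ]]), 'k1': -0.08581615718495354, 'origin': array([474.36743193, 384.46679405, 665.67152104]), 'rotation': array([-0.0095279 ,  0.44853749,  0.89370182,  0.00451595])}
```

View pics/scene0.png

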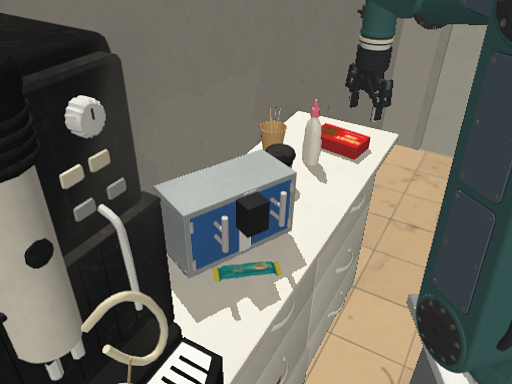

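View pics/side0.png

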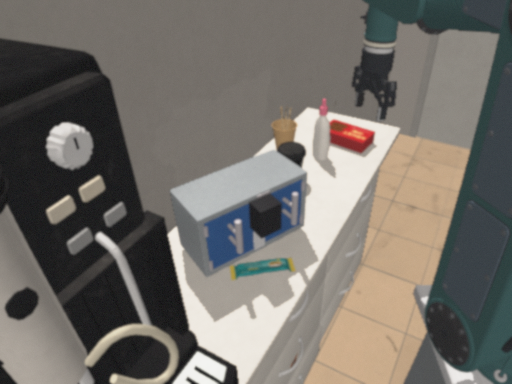

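The scene view shows the cupboard at about (160-296, 152-270), with the left post near (225,235), the guard at (253,215), the right post at (283,208) and the bar at (248,271). The side view shows the same things shifted. I'll enlarge both to pick the corners.

```bash
cat > h.py <<'E'
import numpy as np, cv2
from scipy.spatial.transform import Rotation as R
def ray(c,uv):
    K=c["mtx"]; d=(np.array(uv,float)-K[:2,2])/K[[0,1],[0,1]]
    s=d.copy()
    for _ in range(20): s=d/(1+c["k1"]*(s@s))
    v=R.from_quat(c["rotation"]).apply([s[0],-s[1],-1]) if np.size(c["rotation"])==4 else np.array(c["rotation"])@[s[0],-s[1],-1]
    return np.array(c["origin"]),v/np.linalg.norm(v)
def onz(c,uv,z):
    o,v=ray(c,uv); return o+v*(z-o[2])/v[2]
def tri(*obs):
    A=np.zeros((3,3));b=np.zeros(3);rs=[ray(*x) for x in obs]
    for o,v in rs: P=np.eye(3)-np.outer(v,v);A+=P;b+=P@o
    p=np.linalg.solve(A,b); return p,max(np.linalg.norm(np.cross(p-o,v)) for o,v in rs)
def pix(c,p):
    r=R.from_quat(c["rotation"]) if np.size(c["rotation"])==4 else R.from_matrix(c["rotation"])
    q=r.inv().apply(np.array(p)-c["origin"]); s=np.array([q[0],-q[1]])/-q[2]
    s=s*(1+c["k1"]*(s@s)); return s*c["mtx"][[0,1],[0,1]]+c["mtx"][:2,2]
E
python3 - <<'E'
import cv2,numpy as np
a=cv2.imread("pics/scene0.png")[140:290,150:310];b=cv2.imread("pics/side0.png")[140:290,160:320]
f=lambda i:cv2.resize(i,(800,600)[:1]*1+(750,),interpolation=cv2.INTER_CUBIC)
im=np.hstack([cv2.resize(i,None,fx=2.5*2/2,fy=2.5,interpolation=cv2.INTER_CUBIC) for i in(a,b)])
cv2.imwrite("pics/z0.png",im);print(im.shape)
E
```

```text
(375, 800, 3)
```

View pics/z0.png

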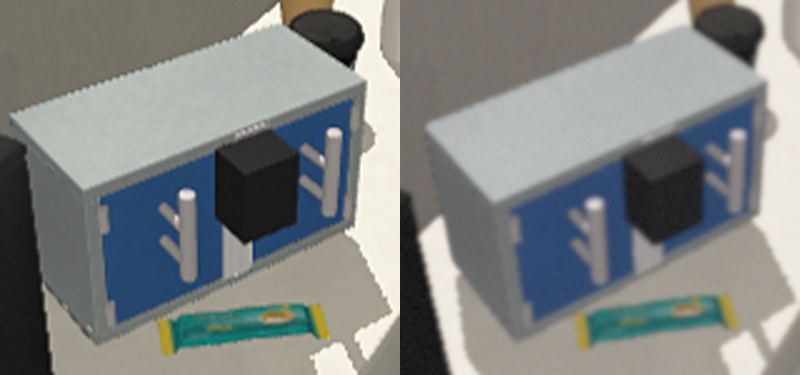

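The enlarged pair shows the top panel corners, both post tops ((187,193) and (333,132) on the left; (596,203) and (737,134) on the right), and the bar lying clear in front. Now I'll triangulate.

```bash
cat > m.py <<'E'
from station import *
from h import *
S,T=calibration("scene"),calibration("side")
P={"FL":((85,192),(498,204)),"BL":((11,119),(427,125)),"BR":((292,27),(698,26)),"FR":((365,80),(766,84)),
"postL":((187,193),(596,203)),"postR":((333,132),(737,134)),"postLbot":((188,279),(600,281)),"FLbot":((97,340),(518,338)),"bar":((245,328),(656,322)),"barl":((168,333),(584,329)),"barr":((322,322),(729,313)),"cup":((333,25),(735,22))}
Z=dict(FL=178,BL=178,BR=178,FR=178,postL=170,postR=170,postLbot=85,FLbot=0,bar=12,barl=12,barr=12,cup=106)
for k,(a,b) in P.items():
    a=np.array(a)/2.5+[150,140];b=(np.array(b)-[400,0])/2.5+[160,140]
    p,e=tri((S,a),(T,b));print(k,p.round(),round(e,1),onz(S,a,Z[k])[:2].round(),onz(T,b,Z[k])[:2].round())
E
python3 m.py
```

```text
FL [ 607. -183.  170.] 2.2 [ 607. -175.] [ 603. -173.]
BL [ 694. -331.  139.] 0.6 [ 680. -274.] [ 678. -278.]
BR [ 440. -445.  173.] 2.3 [ 442. -436.] [ 438. -435.]
FR [ 393. -248.  235.] 0.9 [ 381. -341.] [ 381. -331.]
postL [ 528. -170.  181.] 1.7 [ 531. -186.] [ 528. -182.]
postR [ 414. -248.  185.] 1.2 [ 413. -271.] [ 411. -268.]
postLbot [ 530. -174.   92.] 1.3 [ 531. -183.] [ 529. -180.]
FLbot [ 606. -176.   21.] 2.3 [ 612. -198.] [ 608. -193.]
bar [ 484. -185.   29.] 0.8 [ 485. -202.] [ 483. -200.]
barl [ 548. -182.   24.] 1.6 [ 550. -195.] [ 548. -192.]
barr [ 419. -198.   24.] 0.4 [ 418. -211.] [ 417. -209.]
cup [ 400. -462.  166.] 1.1 [ 391. -572.] [ 390. -564.]
```

>>> {"api": "send_rows", "payload": {
  "series": [
    [[1,1,1.5],[0,0,0.09],135],
    [[1.4,1.5,1],[0,0,0.09],135],
    [[1.4,1.5,1],[0,0,0.09],135],
    [[1.5,1.6,0.5],[0,0,0.09],135],
    [[1.5,1.6,0.5],[0,0,0.09],135]
  ]
}}

```text
time: 0.52
position: [277.9, -435.8, 276.4]
orientation: [0.912, 0.41, 0.0, -0.0]
ft_force: [-0.4, -0.4, -0.6]
opening: 40.0
grip_force: 0.0
```

>>> {"api": "send_rows", "payload": {
  "series": [
    [[1.5,1.6,0.5],[0,0,0.09],135],
    [[1.5,1.6,0.5],[0,0,0.09],135],
    [[1.5,1.6,0.5],[0,0,0.09],135],
    [[1.5,1.6,0.5],[0,0,0.09],135],
    [[1.5,1.6,0.5],[0,0,0.09],135]
  ]
}}

```text
time: 0.93
position: [353.0, -355.5, 301.0]
orientation: [0.798, 0.603, 0.0, -0.001]
ft_force: [0.2, -0.3, 0.3]
opening: 40.4
grip_force: 0.0
```

>>> {"api": "send_rows", "payload": {
  "series": [
    [[1.5,1.6,0.5],[0,0,0.09],135],
    [[1.5,1.6,0.5],[0,0,0.09],135],
    [[1.5,1.6,0.5],[0,0,0.09],135],
    [[1.5,1.6,0],[0,0,0.09],135],
    [[1.5,1.6,0],[0,0,0.09],135]
  ]
}}

```text
time: 1.35
position: [428.1, -275.7, 316.3]
orientation: [0.643, 0.766, 0.0, -0.0]
ft_force: [-0.3, -0.1, -0.3]
opening: 40.2
grip_force: 0.0
```

>>> {"api": "send_rows", "payload": {
  "series": [
    [[1.5,1.6,0],[0,0,0.09],135],
    [[1.5,1.6,0],[0,0,0.09],135],
    [[1.5,1.6,0],[0,0,0.09],135],
    [[1.5,1.6,0],[0,0,0.1],135],
    [[0,0,0],[0,0,0],135]
  ]
}}

```text
time: 1.77
position: [489.3, -209.7, 315.3]
orientation: [0.49, 0.872, 0.001, -0.001]
ft_force: [-0.8, 0.4, -0.0]
opening: 40.0
grip_force: 0.0
```

Run:
```python
from station import *
import cv2,pickle
o=get_obs();c=calibration("wrist");im=capture("wrist")
pickle.dump((o,c,im),open("w1.pkl","wb"));print(o["time"],o["position"],o["orientation"],o["joint_pos"],o["opening"],o["ft_force"],c["origin"],c["rotation"])
cv2.imwrite("pics/w1.png",im[:,:,::-1])
```

```text
1.7667 [ 489.31388433 -209.73118851  315.29318297] [ 4.89711127e-01  8.71883805e-01  1.04381397e-03 -7.44351146e-04] [-0.51273432  0.04770622  1.24769666  0.00216878  1.8476799  -1.05942162] 39.981255002611746 [-0.81907431  0.40572928 -0.0315703 ] [ 452.29780646 -150.49122277  458.53911667] [-0.13396043 -0.03749761  0.2678856   0.95335504]
```

View pics/w1.png

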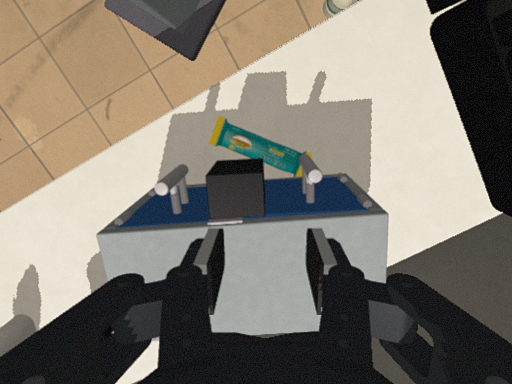

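The wrist view shows the right post's top at (163,187), the left post's top at (313,176), the guard at (236,187), the panel's front edge from (98,232) to (387,213), and the bar at (260,147). I'll cast these onto planes and triangulate with the scene view.

```bash
cat > m2.py <<'E'
import pickle
from m import *
o,c,im=pickle.load(open("w1.pkl","rb"))
W={"FL":(387,213),"FR":(98,232),"postL":(314,175),"postR":(162,187),"barl":(304,164),"barr":(220,132)}
for k,u in W.items():
    a,b=P[k];a=np.array(a)/2.5+[150,140];b=(np.array(b)-[400,0])/2.5+[160,140]
    p,e=tri((S,a),(T,b),(c,u));print("W",k,p.round(),round(e,1),onz(c,u,Z[k]).round(1))
E
python3 m2.py|grep W
python3 - <<'E'
E
```

```text
W FL [ 607. -181.  173.] 3.1 [ 606.5 -180.6  178. ]
W FR [ 379. -345.  172.] 3.2 [ 379.6 -342.2  178. ]
W postL [ 529. -187.  167.] 1.9 [ 528.7 -187.   170. ]
W postR [ 412. -273.  168.] 1.6 [ 411.6 -272.2  170. ]
W barl [ 550. -202.    4.] 2.2 [ 549.1 -200.9   12. ]
W barr [ 418. -227.   -5.] 4.2 [ 423.3 -224.    12. ]
```

>>> {"api": "send_rows", "payload": {
  "series": [
    [[1.3,0.75,0],[0,0,0.026],135],
    [[1.3,0.75,0],[0,0,0.026],135],
    [[1.3,0.75,-2],[0,0,0.025],135],
    [[0,0,-3],[0,0,0],135],
    [[0,0,-3],[0,0,0],135]
  ]
}}

```text
time: 2.23
position: [528.2, -190.0, 236.2]
orientation: [0.459, 0.889, 0.0, 0.002]
ft_force: [-0.4, 0.1, -0.9]
opening: 40.5
grip_force: 0.0
```

>>> {"api": "send_rows", "payload": {
  "series": [
    [[0,0,-1.5],[0,0,0],135],
    [[0,0,-1],[0,0,0],135],
    [[0,0,0],[0,0,0],135],
    [[0,0,0],[0,0,0],135],
    [[0,0,0],[0,0,0],135]
  ]
}}

```text
time: 2.65
position: [527.4, -190.5, 213.3]
orientation: [0.459, 0.888, 0.0, 0.002]
ft_force: [0.5, -0.3, 0.6]
opening: 40.3
grip_force: 0.0
```

Run:
```python
from station import *
import cv2,numpy as np
from h import *
o=get_obs();c=calibration("wrist");im=capture("wrist")
print(o["position"],pix(c,[528.7,-187,170]),pix(c,[595.5,-185.6,163]))
s=capture("scene")
cv2.imwrite("pics/w2.png",np.hstack([cv2.resize(im,(400,300)),cv2.resize(s[100:300,130:397],(400,300))])[:,:,::-1])
```

```text
[ 527.4040888  -190.53827054  213.26244156] [271.00824495 208.6080141 ] [351.38876391 256.66403069]
```

View pics/w2.png

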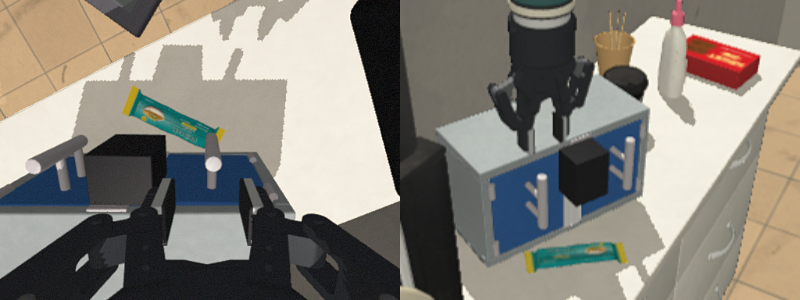

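Post top is at (213,163) in the left half (272.6,208.6 full-size), which matches the prediction of (271,208.6). The right half shows the fingers above the left post and the path down clear. Descending and closing.

>>> {"api": "send_rows", "payload": {
  "series": [
    [[0.15,0.35,-1],[0,0,0],135],
    [[0,0,-2],[0,0,0],135],
    [[0,0,-2],[0,0,0],135],
    [[0,0,-2],[0,0,0],135],
    [[0,0,-1],[0,0,0],135]
  ],
  "squeeze": 30
}}

```text
time: 3.17
position: [526.9, -185.7, 128.4]
orientation: [0.459, 0.888, 0.0, -0.002]
ft_force: [-0.7, -0.0, -1.5]
opening: 40.3
grip_force: 0.0
```

>>> {"api": "send_rows", "payload": {
  "series": [
    [[0,0,0],[0,0,0],135],
    [[0,0,0],[0,0,0],255],
    [[0,0,0],[0,0,0],255],
    [[0,0,0],[0,0,0],255],
    [[0,0,0],[0,0,0],255]
  ],
  "squeeze": 30
}}

```text
time: 3.58
position: [530.0, -186.8, 133.1]
orientation: [0.459, 0.888, 0.001, 0.003]
ft_force: [5.3, 1.0, -0.8]
opening: 13.1
grip_force: 29.6
```

>>> {"api": "send_rows", "payload": {
  "series": [
    [[0,0.53,0],[0,0,-0.08],255],
    [[0.05,0.53,0],[0,0,-0.08],255],
    [[0.1,0.53,0],[0,0,-0.08],255],
    [[0.14,0.51,0],[0,0,-0.08],255],
    [[0.18,0.51,0],[0,0,-0.08],255]
  ]
}}

```text
time: 4.0
position: [535.1, -161.3, 133.2]
orientation: [0.628, 0.778, 0.001, 0.003]
ft_force: [7.0, -2.4, -1.9]
opening: 13.2
grip_force: 29.8
```

>>> {"api": "send_rows", "payload": {
  "series": [
    [[0.22,0.49,0],[0,0,-0.08],255],
    [[0.26,0.47,0],[0,0,-0.08],255],
    [[0.29,0.45,0],[0,0,-0.08],255],
    [[0.33,0.42,0],[0,0,-0.08],255],
    [[0.36,0.4,0],[0,0,-0.08],255]
  ]
}}

```text
time: 4.42
position: [549.5, -139.3, 133.1]
orientation: [0.77, 0.638, 0.001, 0.003]
ft_force: [6.2, -3.2, -2.1]
opening: 13.3
grip_force: 29.9
```

Run:
```python
from station import *
o=get_obs();print(o["position"],o["orientation"],o["ft_force"],o["grip_force"],o["opening"],o["joint_pos"])
```

```text
[ 549.49289776 -139.34165295  133.12076084] [0.76983867 0.63822942 0.00105231 0.00324318] [ 6.24598518 -3.23845335 -2.10676951] 29.858129918575287 13.258618934370796 [-3.47511212e-01  1.59088594e-01  1.48701349e+00 -1.47535552e-03
  1.48883180e+00 -1.61000943e-01]
```

>>> {"api": "send_rows", "payload": {
  "series": [
    [[0.39,0.36,0],[0,0,-0.08],255],
    [[0.43,0.33,0],[0,0,-0.08],255],
    [[0.43,0.3,0],[0,0,-0.08],255],
    [[0.47,0.26,0],[0,0,-0.08],255],
    [[0.49,0.22,0],[0,0,-0.08],255]
  ]
}}

```text
time: 4.83
position: [570.7, -124.7, 133.1]
orientation: [0.881, 0.472, 0.001, 0.002]
ft_force: [3.2, -2.6, 0.0]
opening: 13.0
grip_force: 29.8
```

>>> {"api": "send_rows", "payload": {
  "series": [
    [[0.5,0.19,0],[0,0,-0.08],255],
    [[0.5,0.15,0],[0,0,-0.08],255],
    [[0,0,0],[0,0,0],255],
    [[0,0,0],[0,0,0],255],
    [[0,0,0],[0,0,0],255]
  ]
}}

```text
time: 5.25
position: [580.9, -121.2, 133.1]
orientation: [0.915, 0.403, 0.002, 0.002]
ft_force: [5.8, -2.4, 2.3]
opening: 13.2
grip_force: 30.0
```

>>> {"api": "send_rows", "payload": {
  "series": [
    [[0,0,0],[0,0,0],140],
    [[0,0,0],[0,0,0],140],
    [[0,0,0],[0,0,0],140],
    [[0,0,2],[0,0,0],140],
    [[0,0,3],[0,0,0],140]
  ]
}}

```text
time: 5.67
position: [576.5, -119.2, 177.2]
orientation: [0.915, 0.402, -0.004, -0.003]
ft_force: [0.5, 1.2, 0.8]
opening: 38.5
grip_force: 0.0
```

>>> {"api": "send_rows", "payload": {
  "series": [
    [[0,0,3],[0,0,0],140],
    [[0,0,2],[0,0,0],140],
    [[0,0,0],[0,0,0],255],
    [[0,0,0],[0,0,0],255],
    [[0,0,0],[0,0,0],255]
  ]
}}

```text
time: 6.08
position: [578.7, -119.8, 230.0]
orientation: [0.916, 0.402, -0.001, -0.001]
ft_force: [-1.1, 0.1, -0.1]
opening: 2.7
grip_force: 0.0
```

Run:
```python
from station import *
import cv2,numpy as np
o=get_obs();print(o["position"],o["orientation"],o["ft_force"],o["joint_pos"])
im=capture("wrist");s=capture("scene")
cv2.imwrite("pics/w3.png",np.hstack([cv2.resize(im,(400,300)),cv2.resize(s[100:300,130:397],(400,300))])[:,:,::-1])
```

```text
[ 578.67620239 -119.79693117  230.02127304] [ 9.15508965e-01  4.02295815e-01 -8.97431654e-04 -7.78634989e-04] [-1.07905162  0.06604058 -0.05582695] [-3.00061703e-01  1.80686913e-01  1.26878432e+00  1.32438098e-06
  1.69449768e+00  4.42687848e-01]
```

View pics/w3.png

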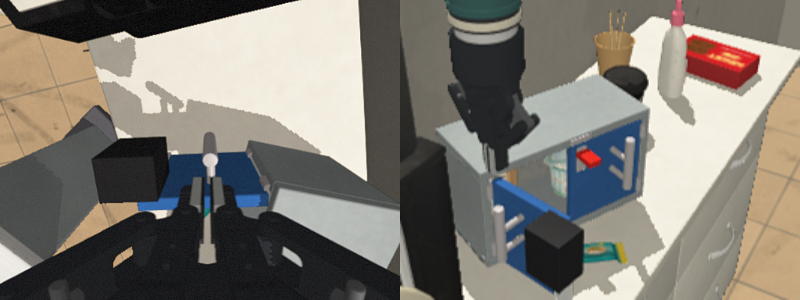

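The left door stands wide open (about 1.3 rad) and the red tab is visible at (588,158) in the scene crop. The cup and bar haven't moved. I'll locate the tab by its red mask.

Run:
```python
from station import *
from h import *
ob=[]
for n in("scene","side"):
    c=calibration(n);im=capture(n);h=cv2.cvtColor(im,cv2.COLOR_RGB2HSV)
    m=(((h[...,0]<6)|(h[...,0]>174))&(h[...,1]>150)&(h[...,2]>90)).astype(np.uint8);m[:185]=0;m[:,310:]=0
    k,l,st,ce=cv2.connectedComponentsWithStats(m);i=1+st[1:,4].argmax()
    # upper-face: brighter pixels
    y,x=np.where(l==i);v=h[y,x,2];print(n,st[i],ce[i],np.percentile(v,[10,50,90]))
    b=v>(v.min()+v.max())/2
    u=(x[b].mean(),y[b].mean());ob.append((c,u));print(u,onz(c,u,156),pix(c,[468.1,-251.6,156]))
print(tri(*ob))
```

```text
scene [248 199  16  13 133] [255.63909774 204.97744361] [142. 204. 244.]
(np.float64(255.6390977443609), np.float64(204.97744360902254)) [ 470.51366757 -246.29328692  156.        ] [256.78441224 203.48203232]
side [261 201  15  12 107] [268.55140187 206.27102804] [153.8 207.  233. ]
(np.float64(268.5514018691589), np.float64(206.2710280373832)) [ 467.65960135 -244.19730835  156.        ] [268.28396966 204.07308015]
(array([ 469.25133037, -236.36307507,  162.7610153 ]), np.float64(1.5391979495848729))<stdin>:10: RuntimeWarning: overflow encountered in scalar add
```

>>> {"api": "send_rows", "payload": {
  "series": [
    [[-0.7,-0.9,0],[0,0,-0.118],255],
    [[-0.7,-0.9,0],[0,0,-0.118],255],
    [[-0.7,-0.9,0],[0,0,-0.118],255],
    [[-0.7,-0.9,0],[0,0,-0.118],255],
    [[-0.7,-0.9,0],[0,0,-0.118],255]
  ]
}}

```text
time: 6.7
position: [543.7, -165.2, 230.2]
orientation: [0.993, 0.116, -0.001, -0.0]
ft_force: [-0.7, 0.0, 0.4]
opening: -0.1
grip_force: 0.0
```

>>> {"api": "send_rows", "payload": {
  "series": [
    [[-0.7,-0.9,0],[0,0,-0.118],255],
    [[-0.7,-0.9,0],[0,0,-0.118],255],
    [[-0.7,-0.9,0],[0,0,-0.118],255],
    [[-0.7,-0.9,0],[0,0,-0.118],255],
    [[-0.7,-0.9,0],[0,0,-0.118],255]
  ]
}}

```text
time: 7.12
position: [508.6, -210.3, 230.2]
orientation: [0.984, -0.178, -0.001, -0.0]
ft_force: [0.2, 0.6, -0.7]
opening: -0.1
grip_force: 0.0
```

>>> {"api": "send_rows", "payload": {
  "series": [
    [[-0.8,-0.9,0],[0,0,-0.118],255],
    [[-0.8,-0.9,0],[0,0,-0.118],255],
    [[-0.8,-0.9,0],[0,0,-0.118],255],
    [[-0.8,-0.7,0],[0,0,-0.118],255],
    [[-0.8,-0.7,0],[0,0,-0.118],255]
  ]
}}

```text
time: 7.53
position: [468.6, -251.2, 230.2]
orientation: [0.89, -0.457, -0.001, -0.0]
ft_force: [-0.1, -0.0, -0.2]
opening: 0.1
grip_force: 0.0
```

Run:
```python
from station import *
o=get_obs();print(o["position"],o["orientation"],o["ft_force"],o["opening"],o["joint_pos"])
```

```text
[ 468.61683526 -251.22966717  230.21327038] [ 8.89716788e-01 -4.56511701e-01 -1.04758919e-03 -8.62229103e-05] [-0.05010216 -0.0151336  -0.15520796] 0.13537957447188742 [-5.98711451e-01  4.81665873e-02  1.41428891e+00 -8.99083400e-05
  1.68123752e+00  1.92021674e+00]
```

>>> {"api": "send_rows", "payload": {
  "series": [
    [[-0.1,0.15,-2],[0,0,0],255],
    [[0,0,-2.5],[0,0,0],255],
    [[0,0,-2],[0,0,0],255],
    [[0,0,-0.5],[0,0,0],255],
    [[0,0,-0.5],[0,0,0],255]
  ]
}}

```text
time: 7.95
position: [467.3, -248.8, 154.7]
orientation: [0.891, -0.454, -0.002, -0.0]
ft_force: [-1.9, 0.6, 3.2]
opening: -0.0
grip_force: 1.3
```

>>> {"api": "send_rows", "payload": {
  "series": [
    [[0,0,-0.5],[0,0,0],255],
    [[0,0,-0.5],[0,0,0],255],
    [[0,0,-0.3],[0,0,0],255],
    [[0,0,-0.2],[0,0,0],255],
    [[0,0,0],[0,0,0],255]
  ]
}}

```text
time: 8.37
position: [468.9, -249.9, 141.7]
orientation: [0.891, -0.454, 0.001, 0.0]
ft_force: [1.2, -0.4, 0.7]
opening: 0.0
grip_force: 0.2
```

>>> {"api": "send_rows", "payload": {
  "series": [
    [[0,0,-0.2],[0,0,0],255],
    [[0,0,-0.2],[0,0,0],255],
    [[0,0,-0.2],[0,0,0],255],
    [[0,0,0],[0,0,0],255],
    [[0,0,0],[0,0,0],255]
  ]
}}

```text
time: 8.78
position: [469.1, -249.9, 137.9]
orientation: [0.891, -0.454, 0.001, 0.0]
ft_force: [-2.3, 2.4, 10.6]
opening: -0.1
grip_force: 5.2
```

>>> {"api": "send_rows", "payload": {
  "series": [
    [[0,0,0],[0,0,0],255],
    [[0,0,2.5],[0,0,0],255],
    [[0,0,3.5],[0,0,0],255],
    [[0,0,3],[0,0,0],255],
    [[0,0,0],[0,0,0],135]
  ]
}}

```text
time: 9.2
position: [471.0, -251.3, 232.8]
orientation: [0.891, -0.454, 0.007, 0.001]
ft_force: [0.4, 0.4, 2.1]
opening: 10.6
grip_force: 0.0
```

>>> {"api": "send_rows", "payload": {
  "series": [
    [[-1.5,-0.6,0],[0,0,0],135],
    [[-1.5,-0.6,0],[0,0,0],135],
    [[-1.5,-0.6,0],[0,0,0],135],
    [[-1.2,-0.5,0],[0,0,0],135],
    [[0,0,0],[0,0,0],135]
  ]
}}

```text
time: 9.62
position: [409.7, -273.4, 225.0]
orientation: [0.891, -0.455, -0.0, 0.0]
ft_force: [0.4, -0.9, -0.3]
opening: 40.3
grip_force: 0.0
```

Run:
```python
from station import *
from h import *
o=get_obs();print(o["position"],o["orientation"],o["ft_force"],o["opening"],o["joint_pos"])
c=calibration("wrist");im=capture("wrist");s=capture("scene");print(pix(c,[411.8,-272.5,170])*.78)
cv2.imwrite("pics/w4.png",np.hstack([cv2.resize(im,(400,300)),cv2.resize(s[100:300,130:397],(400,300))])[:,:,::-1])
```

```text
[ 409.73389584 -273.35328011  224.96649617] [ 8.90552952e-01 -4.54879234e-01 -3.78562404e-04  4.23269814e-04] [ 0.40962769 -0.91051929 -0.25857512] 40.304457139944724 [-7.02841043e-01 -3.95162737e-02  1.51264460e+00 -1.00201191e-03
  1.66900787e+00  1.81233067e+00]
[202.85417453 160.53321247]
```

View pics/w4.png

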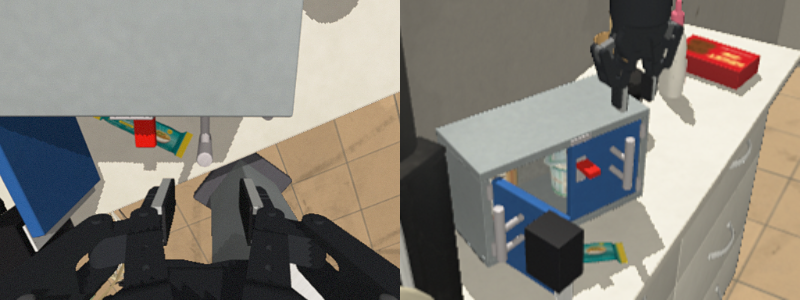

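The tab is now lower, at (588,170) in the scene crop. The right post's top is at (204,158) in the wrist half against a predicted (203,160), so I'll go down and pinch it.

>>> {"api": "send_rows", "payload": {
  "series": [
    [[0.2,0.1,-1.5],[0,0,0],135],
    [[0,0,-2],[0,0,0],135],
    [[0,0,-2],[0,0,0],135],
    [[0,0,-2],[0,0,0],135],
    [[0,0,-1.7],[0,0,0],135]
  ]
}}

```text
time: 10.13
position: [413.9, -270.9, 131.6]
orientation: [0.891, -0.453, -0.0, -0.0]
ft_force: [-0.1, -0.1, -0.3]
opening: 40.8
grip_force: 0.0
```

>>> {"api": "send_rows", "payload": {
  "series": [
    [[0,0,0],[0,0,0],135],
    [[0,0,0],[0,0,0],255],
    [[0,0,0],[0,0,0],255],
    [[0,0,0],[0,0,0],255],
    [[0,0,0],[0,0,0],255]
  ],
  "squeeze": 30
}}

```text
time: 10.55
position: [412.2, -273.2, 134.3]
orientation: [0.891, -0.454, -0.0, 0.002]
ft_force: [-4.8, -4.7, -2.2]
opening: 13.4
grip_force: 29.4
```

>>> {"api": "send_rows", "payload": {
  "series": [
    [[-0.51,0.16,0],[0,0,0.08],255],
    [[-0.52,0.12,0],[0,0,0.08],255],
    [[-0.53,0.08,0],[0,0,0.08],255],
    [[-0.53,0.03,0],[0,0,0.08],255],
    [[-0.54,-0.01,0],[0,0,0.08],255]
  ]
}}

```text
time: 10.97
position: [387.1, -269.4, 134.4]
orientation: [0.964, -0.266, 0.001, 0.002]
ft_force: [-0.8, -4.0, -4.7]
opening: 13.2
grip_force: 29.6
```

>>> {"api": "send_rows", "payload": {
  "series": [
    [[-0.53,-0.05,0],[0,0,0.08],255],
    [[-0.53,-0.1,0],[0,0,0.08],255],
    [[-0.52,-0.14,0],[0,0,0.08],255],
    [[-0.5,-0.17,0],[0,0,0.08],255],
    [[-0.49,-0.22,0],[0,0,0.08],255]
  ]
}}

```text
time: 11.38
position: [361.4, -275.5, 134.3]
orientation: [0.998, -0.069, 0.001, 0.001]
ft_force: [-0.5, -1.7, -4.6]
opening: 13.2
grip_force: 29.6
```

>>> {"api": "send_rows", "payload": {
  "series": [
    [[-0.47,-0.26,0],[0,0,0.08],255],
    [[-0.45,-0.29,0],[0,0,0.08],255],
    [[-0.42,-0.33,0],[0,0,0.08],255],
    [[-0.4,-0.36,0],[0,0,0.08],255],
    [[-0.36,-0.39,0],[0,0,0.08],255]
  ]
}}

```text
time: 11.8
position: [340.1, -291.3, 134.4]
orientation: [0.991, 0.13, -0.0, 0.001]
ft_force: [-1.7, -0.9, -2.5]
opening: 13.4
grip_force: 29.8
```

>>> {"api": "send_rows", "payload": {
  "series": [
    [[-0.33,-0.41,0],[0,0,0.08],255],
    [[-0.3,-0.45,0],[0,0,0.08],255],
    [[0,0,0],[0,0,0],255],
    [[0,0,0],[0,0,0],255],
    [[0,0,0],[0,0,0],255]
  ]
}}

```text
time: 12.22
position: [333.5, -299.9, 134.3]
orientation: [0.979, 0.206, -0.001, 0.001]
ft_force: [-5.9, -1.2, 0.3]
opening: 13.5
grip_force: 30.1
```

>>> {"api": "send_rows", "payload": {
  "series": [
    [[0,0,0],[0,0,0],140],
    [[0,0,0],[0,0,0],140],
    [[0,0,0],[0,0,0],140],
    [[0,0,2],[0,0,0],140],
    [[0,0,3],[0,0,0],140]
  ]
}}

```text
time: 12.63
position: [333.3, -297.7, 180.9]
orientation: [0.978, 0.207, -0.001, -0.003]
ft_force: [-0.4, 0.0, 0.9]
opening: 38.5
grip_force: 0.0
```

>>> {"api": "send_rows", "payload": {
  "series": [
    [[0,0,3],[0,0,0],140],
    [[0,0,3],[0,0,0],140],
    [[0,0,3],[0,0,0],140],
    [[0,0,0],[0,0,0],140],
    [[0,0,0],[0,0,0],140]
  ]
}}

```text
time: 13.05
position: [335.4, -300.2, 276.2]
orientation: [0.978, 0.207, 0.002, 0.003]
ft_force: [-1.0, -0.7, -0.8]
opening: 38.5
grip_force: 0.0
```

Run:
```python
from station import *
from h import *
o=get_obs();print(o["time"],o["position"],o["ft_force"],o["opening"],o["qvel"])
im=capture("wrist");s=capture("scene")
cv2.imwrite("pics/w5.png",np.hstack([cv2.resize(im,(400,300)),cv2.resize(s[100:300,130:397],(400,300))])[:,:,::-1])
```

```text
13.05 [ 335.35160834 -300.15959381  276.23553   ] [-1.04890486 -0.72855908 -0.78544696] 38.47060323650257 [-0.00174187  0.02323425  0.08150264  0.00051608 -0.00351402 -0.00365864]
```

View pics/w5.png

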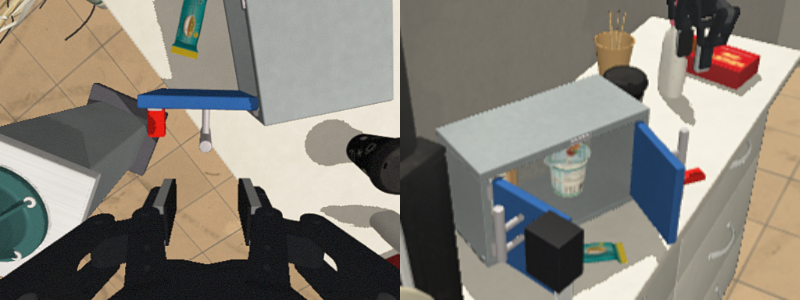

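Both doors stand wide open, about 1.3 rad each. The red tab is still down on the right door at (155,122) in the wrist half, the cup and bar are in place, and the gripper is clear above everything. Handing in.

```bash
python3 -c "
from station import *
print(sign_off())"
```

```text
the job is handed in; nothing more can be done
None
```

Both cupboard doors are open to about 75 degrees, going by the arm's motion and the last camera view. The bolt is pressed fully down, the cup and sweet bar look unmoved, and the gripper has let go and is clear. The job was handed in at about 13 s, and the hand-in gave no verdict.

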